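Shut and latch the instrument steriliser case

ROBOT

A 6-joint arm with a two-finger parallel gripper is mounted at the origin on the work surface. World frame = base frame: x ahead of the robot, y to its left, z up, the work surface at z = 0. Lengths are in mm, angles in rad, forces in N, time in s.
With the tool pointing down it reaches from about 250 to 850 mm from the base axis. Payload 12.5 kg.
Tool frame: the origin (TCP) lies at the very end of the fingers, on their centre line; the grasp point (between the pads) lies 19 mm behind it; y points along the fingers, z is the direction in which the jaws open and shut, and the axes are right-handed (so a half turn about y gives the same grasp; the last joint's range is limited). The gripper opens to 93 mm and grips with 3 to 60 N. Pads are 15 mm wide; open, the fingers measure 128 mm over their backs; the gripper's body (75 mm by 188 mm) begins 65 mm behind the grasp point.
Start: joints at [1.04, 0.351, 1.652, -0, 1.139, -0.085], TCP at [237.117, 496.246, 196.333] pointing down, gripper open.
Joint ranges: [-2.75, 2.75], [-0.79, 2.1], [0.01, 2.65], [-1.57, 4.71], [0.07, 3.14], [-2.87, 2.87]. Speed limits (rad/s): [2.22, 2.22, 2.79, 3.14, 3.14, 3.14].

INTERFACE

Orientations are given as a unit quaternion [x, y, z, w].
In Python, from bench import status, imaging, close_job, models gives the robot as it stands. The module is installed in compiled form; this text tells all that it offers.
- The arm moves only by the shell command python3 -m handwheel 'ROWS' [FORCE]. ROWS is JSON, a list of rows, each an object with "rot": the turn, a rotation vector about the tool's x, y, z in degrees, a list of three; "translation": the shift along the tool's x, y, z in m, a list of three; "fingers": the opening, from 0 (shut) to 1 (fully open). A call has 1 to 20 rows; each row shifts and turns the pose as measured when the row begins, along the tool's axes as they then stand; what a row does not reach is not made up. A row lasts 1/8 s, in which the tool goes at most 62.5 mm and 10.7 degrees, less where a joint would pass 70% of its speed; a pose out of reach is approached as far as the arm can. A call is refused whole if a number of a shift passes 0.0625 or a number of a turn 10.7, either way. A call with a gripper value outside its range is refused whole. The fingers move at their own pace and stop on an object; FORCE is the grip in N (left out, the last holds). Time passes only in rows, so rows that do not move let the fingers close. It gives the time, the measured TCP pose, the force and the opening at its end, in the units of the state.
- status.observe(): the state, without advancing time (a new reading comes with each control period).
- imaging.get_image(name): name is "side" or "top" or "wrist"; returns the picture (400x640x3 uint8, red, green, blue); there is no depth.
- imaging.get_calibration(name): a dict with "fx", "fy", "cx", "cy" (pixels), "k1" (the pictures are not rectified: a ray, as slopes to the right and down, at radius r is drawn at 1 + k1 r^2 times it, then the intrinsics apply), "rvec" (rotation vector, rad) and "tvec" (3), from world to camera coordinates, as OpenCV has them. Camera axes: x right, y down, z forward; pixel columns grow to the right and rows downward; lengths in mm; the calibration is good to about 2 mm. A picture is of the moment at which its call begins: read the wrist's pose just before it. get_calibration takes no time and is no camera call; for the wrist camera it gives the pose at the moment of the call.
- close_job(): hands the job in, once; it reports no verdict.
Trained networks look in the newest picture that a camera, given by its name, has taken for a name from the list of things; names that differ only in an ending like _2 or _b are one class to them, and where a whole thing is asked for, a point or a joint stands for the part that bears it (a point fixed in the world has none). Each returns a list of dicts, best first, with "conf" (0 to 1); they miss things now and then, are a little off and sometimes report something else, mostly with a low value. They report only what shows in the picture. A call takes as long as a camera call.
- models.cut_out(camera, thing): "region" (400x640 bool, what is visible of it).
- models.spot_point(camera, thing): "xyz" ([x, y, z] in mm, in world coordinates, good to about 4 mm: a listed point, or the origin of a listed thing).
The state is a dict: "t": time; "joint_positions": joint angles; "dq": joint speeds; "joint_torque": joint torques, N m; "tool_pos": TCP position; "orientation": TCP orientation; "force": force on the tool from outside, world axes, zero at the start; "wrist_torque": the same for the moment, N m; "opening": finger opening in mm.
Only numpy, scipy, OpenCV 4.12 (cv2) and the standard library are available. Lean on these libraries where they do the work, as an engineer would, in place of code of your own. Each camera call takes 0.05 s, during which the arm holds its last target. There are 200 camera calls.

TASK

Shut the lid of the aluminium instrument case, hook the latch's bail over the keeper on the lid, then press the latch lever down until it is fully home and holds the lid tight on its seal. It is light sheet metal: never push the lid or the lever with more than about 40 N or jam the bail against the keeper with more than 20 N, and leave everything else on the bench where it is.

Things in the scene. Friction and masses are not known exactly. Their poses are not given: they have to be found in the camera images.
- case: Aluminium instrument-sterilising case, fixed to the bench: 150 mm deep (its x), 240 mm wide (its y), rim 75 mm up. Origin: centre of its underside, z up. The front wall, 75 mm from the origin on its -x side, carries the latch at mid-width and looks roughly away from the robot.
- lid (a joint): Lid angle (rad): 0 = metal to metal on the rim, grows as it opens. Hinge line: back edge, case x = +75, z = 75 mm, along y; lid 150 mm deep, 240 wide. Stiff hinge: stays at any angle; takes up to about 8 N to push down at 90 mm from the hinge. A springy blue seal stands 5 mm proud of the front rim: a lid only laid shut rests near 0.034 rad; at 0 the seal pushes back about 80 N, which only the latch can hold.
- lid_edge (a point): Middle of the front edge of the lid's flat top: 150 mm in front of the hinge line and, when shut, 22 mm above it.
- keeper (a point): Where the middle of the groove floor of the keeper (dark hook on the lid's front) would be if set in mid-slot; lid at 0: 15.5 mm out from the front wall, 85 mm up. It is screwed on through slots: really up to 2.5 mm nearer or farther, so feel for it. Groove open upward, 8 mm wide (x), 28 long (y); outer lip 3 mm thick, 5 high; inner block 14 mm high. Axes: x to the hinge, z up, when shut.
- lever (a joint): Lever angle (rad): 0 = closed, hanging down against the latch base; 1.57 = straight out from the front wall; at most 2.3. Stiff joint, stays where left. With the bail hooked it swings freely down to about 1.35, then resists more and more (5 to 10 N at most, 40 mm from the pivot), eases and passes dead centre between 0.3 and 0.04; press it against its stop.
- lever_pivot (a point): Pivot of the lever: 20 mm out from the front wall, 64 mm above the bench, case y = 0; its axis runs along the case's y.
- lever_grip (a point): On the lever's outer face (its upper face when open), 40 mm along the lever and 9.5 mm out from the pivot. The steel plate is 26 mm wide, 3 thick, reaches 56 mm along from the pivot; its last 6 mm flare outwards; orange patch on this face. Closed, this point is 29.5 mm out from the front wall, 24 mm above the bench.
- bail_bar (a point): Centre of the bail's crossbar: 6 mm thick, 40 mm long, along the case's y. Two flat links 9 mm wide carry it (40 mm over their outer faces, 34 between). The bail swings freely on a pin in the lever, 12 mm from the lever's pivot on the handle side; bar to pin 35 mm. It starts lying back over the open lever. Hooked, the bar lies on the keeper's groove floor, its centre 3 mm above it.
- forceps: Micro forceps with blue end, 130 mm, lying beside the case. Leave alone.
- needle_holder: Needle holder, brass-coloured handles, 135 mm, lying on the bench. Leave alone.
- clip_jar: Small clear jar, orange cap, 42 mm across, 52 mm high, beside the case. Leave alone.
- lens_ring: Black lens mount, 56 mm across, 20 mm high, out in front of the case to one side. Leave alone.
- mug: White mug, 78 mm across, 92 mm high. Leave alone.
- practice_pad: Skin-coloured stitching pad, 110 x 75 x 12 mm. Leave alone.
- tray: Open steel instrument tray with orange bars, 180 x 280 x 28 mm. Leave alone.

How it is judged:
By the outcome, as a careful person would: the job done as asked, in the order asked, and still so for the second after the job is handed in, with the robot touching nothing.
It also fails if it takes over 62 s, if anything falls off the work surface, if the arm or the gripper's body presses on something with over 40 N, if the wrist force passes 120 N, or if a joint passes its speed limit or range.

## Working session

There is one attempt and no reset: what is moved stays moved. The work goes in short steps, Python scripts to look and compute and a shell command to move; the robot and the scene stay as the last step left them, time stands still between calls to the robot, and variables do not carry over. Pictures are saved under pics/ and viewed, about 8 in all and at most 12, crops included, and the job is handed in when it is done.

```bash
mkdir -p pics; cat > h.py <<'E'
import numpy as np, cv2
from scipy.spatial.transform import Rotation as R
from bench import status, imaging, models
def pix(cam,P):
    c=imaging.get_calibration(cam)
    q=R.from_rotvec(np.ravel(c['rvec'])).apply(np.atleast_2d(P))+np.ravel(c['tvec'])
    s=q[:,:2]/q[:,2:]; r2=(s**2).sum(1,keepdims=True); s=s*(1+c['k1']*r2)
    return s*[c['fx'],c['fy']]+[c['cx'],c['cy']]
def snap(cam,name,crop=None,scale=1):
    im=imaging.get_image(cam)
    if crop: a,b,c,d=crop; im=im[b:d,a:c]
    im=cv2.resize(im,None,fx=scale,fy=scale,interpolation=cv2.INTER_CUBIC)
    cv2.imwrite('pics/'+name,im[:,:,::-1])
E
python3 - <<'E'
from h import *
s=status.observe(); print({k:np.round(v,3).tolist() for k,v in s.items()})
print(R.from_quat(s['orientation']).as_matrix().round(2))
for c in ['side','top']:
    snap(c,c+'1.png')
    for th in ['case','lid_edge','keeper','lever_pivot','lever_grip','bail_bar']:
        r=models.spot_point(c,th); print(c,th,[(np.round(x['xyz'],1).tolist(),round(x['conf'],2)) for x in r[:2]])
a=cv2.imread('pics/side1.png');b=cv2.imread('pics/top1.png')
cv2.imwrite('pics/a.png',cv2.resize(np.vstack([a,b]),(0,0),fx=.75,fy=.75))
E
```

```text
{'t': 0.0, 'joint_positions': [1.04, 0.351, 1.652, 0.0, 1.139, -0.085], 'dq': [0.002, -0.002, -0.001, -0.0, 0.001, 0.001], 'joint_torque': [-0.002, -49.732, -28.526, 0.07, 0.026, -0.0], 'tool_pos': [236.925, 495.949, 195.802], 'orientation': [0.69, -0.156, 0.156, -0.689], 'force': [0.407, 0.048, -0.598], 'wrist_torque': [-0.025, 0.02, 0.046], 'opening': 93.463}
[[ 0.9  -0.    0.43]
 [-0.43 -0.    0.9 ]
 [-0.   -1.   -0.  ]]
side case [([474.0, -45.9, -0.4], 0.9), ([628.4, 446.9, 1.1], 0.16)]
side lid_edge [([510.8, -62.4, 168.8], 0.75)]
side keeper [([529.1, -70.5, 175.1], 0.86)]
side lever_pivot [([561.2, -79.3, 67.9], 0.55)]
side lever_grip [([591.9, -96.1, 80.9], 0.51)]
side bail_bar [([593.3, -93.1, 95.0], 0.52)]
top case [([475.2, -49.0, -0.1], 0.89)]
top lid_edge [([512.5, -66.1, 173.7], 0.87)]
top keeper [([525.3, -66.8, 166.8], 0.59)]
top lever_pivot [([561.1, -82.6, 66.0], 0.76)]
top lever_grip [([595.1, -98.1, 85.4], 0.7)]
top bail_bar [([594.4, -89.4, 91.2], 0.36)]
```

View pics/a.png

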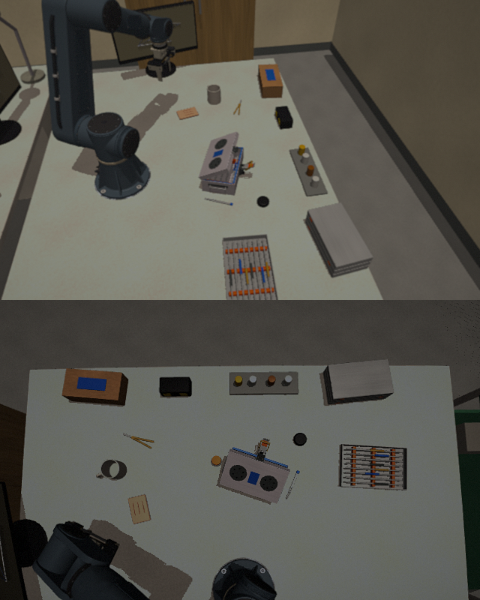

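The case lies at about (475,-48) with its front heading about -22° in the world. The lid is open about 0.55 rad and the lever about 1.75 rad. I'll move above the lid with the fingers shut.

```bash
python3 -m handwheel '[{"rot":[0,0,0],"translation":[0.03,-0.03,-0.02],"fingers":0},{"rot":[0,0,0],"translation":[0.048,-0.01,-0.0385],"fingers":0},{"rot":[0,0,0],"translation":[0.048,0,-0.0385],"fingers":0},{"rot":[0,0,0],"translation":[0.048,0,-0.0385],"fingers":0},{"rot":[0,0,0],"translation":[0.048,0,-0.0385],"fingers":0},{"rot":[0,0,0],"translation":[0.048,0,-0.0385],"fingers":0},{"rot":[0,0,0],"translation":[0.048,0,-0.0385],"fingers":0},{"rot":[0,0,0],"translation":[0.048,0,-0.0385],"fingers":0},{"rot":[0,0,0],"translation":[0.048,0,-0.0385],"fingers":0},{"rot":[0,-3.5,0],"translation":[0,0,0],"fingers":0},{"rot":[0,0,0],"translation":[0,0,0],"fingers":0}]' 20
cat >> h.py <<'E'
C=np.array([474.6,-47.5,0]);hd=np.radians(-22)
O=np.array([np.cos(hd),np.sin(hd),0]); Y=np.array([np.sin(hd),-np.cos(hd),0])
def W(out,y,z): return C+(75+out)*O+y*Y+[0,0,z]   # out = mm out from front wall
def L(p): d=np.asarray(p)-C; return np.array([d@O-75,d@Y,d[2]])
def st():
    s=status.observe();M=R.from_quat(s['orientation']).as_matrix()
    f=s['force']
    print('t',round(s['t'],2),'tcp case',L(s['tool_pos']).round(1),'F out,y,z',np.round([f@O,f@Y,f[2]],1),'open',round(s['opening'],1),'tool x',M[:,0].round(3),'y',M[:,1].round(3)); return s,M
def to(out,y,z):
    s,M=st(); print('shift tool mm',(M.T@(W(out,y,z)-s['tool_pos'])).round(1))
E
python3 -c "
from h import *
to(-45,0,185)"
```

```text
t: 2.08
tool_pos: [474.6, 11.3, 238.9]
orientation: [-0.693, 0.133, -0.137, 0.695]
force: [0.2, 0.5, 0.4]
opening: 0.5
t 2.08 tcp case [-97.  -54.5 238.9] F out,y,z [-0.  -0.5  0.4] open 0.5 tool x [ 0.927 -0.374  0.005] y [ 0.006  0.001 -1.   ]
shift tool mm [ 51.7  54.  -54.7]
```

```bash
python3 -m handwheel '[{"rot":[0,0,0],"translation":[0.052,0,-0.055],"fingers":0},{"rot":[0,0,0],"translation":[0.0,0.03,0],"fingers":0},{"rot":[0,0,0],"translation":[0,0.025,0],"fingers":0},{"rot":[0,0,0],"translation":[0,0,0],"fingers":0}]'
python3 -c "
from h import *
to(-45,0,110)
a=snap('top','t2.png',(270,170,430,270),4)"
```

```text
t: 2.58
tool_pos: [498.6, -45.9, 183.6]
orientation: [-0.693, 0.133, -0.138, 0.695]
force: [-1.2, -0.4, -1.1]
opening: 0.4
t 2.58 tcp case [-53.3 -10.5 183.6] F out,y,z [-1.   0.8 -1.1] open 0.4 tool x [ 0.927 -0.376  0.007] y [ 0.008  0.001 -1.   ]
shift tool mm [  7.8  73.6 -10.7]
```

```bash
python3 -m handwheel '[{"rot":[0,0,0],"translation":[0,0.012,0],"fingers":0},{"rot":[0,0,0],"translation":[0,0.012,0],"fingers":0},{"rot":[0,0,0],"translation":[0,0.012,0],"fingers":0}]'
```

```text
t: 3.0
tool_pos: [500.9, -45.3, 149.2]
orientation: [-0.693, 0.13, -0.14, 0.695]
force: [-0.8, -0.4, -0.2]
opening: 0.3
```

```bash
python3 -m handwheel '[{"rot":[0,0,0],"translation":[0.003,0.01,-0.005],"fingers":0},{"rot":[0,0,0],"translation":[0.003,0.01,-0.005],"fingers":0}]'
python3 -c "
from h import *
to(-45,0,110)
a=snap('side','s2.png',(250,160,410,270),4)"
```

```text
t: 3.25
tool_pos: [503.1, -57.1, 127.7]
orientation: [-0.693, 0.13, -0.14, 0.695]
force: [1.0, 0.4, 0.3]
opening: 0.3
t 3.25 tcp case [-44.9  -1.8 127.7] F out,y,z [ 0.8 -0.8  0.3] open 0.3 tool x [ 0.927 -0.374  0.013] y [ 0.014 -0.    -1.   ]
shift tool mm [-0.3 17.7 -1.8]
```

View pics/s2.png

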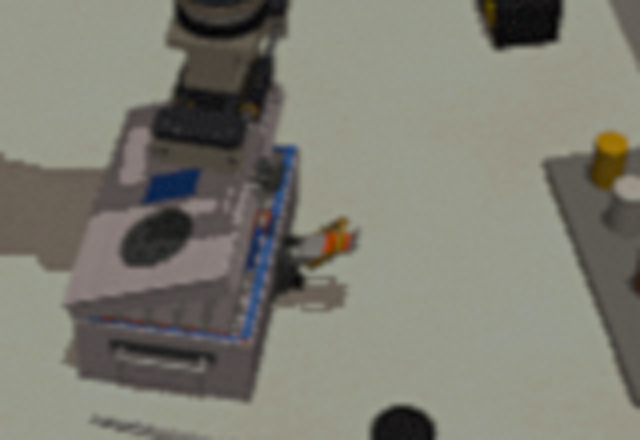

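The view shows the fingertips on the lid near (200,150). The lid is partly down, and the bail and lever stick out at about (330,240). I'll keep pressing in small steps.

```bash
python3 -m handwheel '[{"rot":[0,0,0],"translation":[0,0.008,-0.002],"fingers":0},{"rot":[0,0,0],"translation":[0,0.007,0],"fingers":0},{"rot":[0,0,0],"translation":[0,0.004,0],"fingers":0}]'
python3 -m handwheel '[{"rot":[0,0,0],"translation":[0,0.003,0],"fingers":0}]'
python3 -m handwheel '[{"rot":[0,0,0],"translation":[0,0.002,0],"fingers":0}]'
```

```text
t: 3.68
tool_pos: [502.2, -60.1, 106.3]
orientation: [-0.693, 0.131, -0.14, 0.695]
force: [0.0, -0.2, 0.7]
opening: 0.7
t: 3.8
tool_pos: [502.3, -60.0, 103.1]
orientation: [-0.693, 0.131, -0.139, 0.695]
force: [0.8, -0.1, 0.3]
opening: 0.4
t: 3.92
tool_pos: [502.3, -60.0, 101.0]
orientation: [-0.693, 0.131, -0.139, 0.695]
force: [0.2, -0.1, 0.2]
opening: 0.3
```

```bash
python3 -c "
from h import *
st();snap('side','s3.png',(250,160,410,270),5)
for c in ['side','top']:
    if c=='top': imaging.get_image(c)
    for th in ['lid_edge','keeper','lever_pivot']:
        r=models.spot_point(c,th); print(c,th,[(L(x['xyz']).round(1),round(x['conf'],2)) for x in r[:2]])
"
```

```text
t 3.92 tcp case [-44.6   1.2 101. ] F out,y,z [ 0.2 -0.   0.2] open 0.3 tool x [ 0.927 -0.375  0.012] y [ 0.013 -0.    -1.   ]
side lid_edge [(array([ -8.4,  -0.7, 127.1]), 0.74)]
side keeper [(array([52.6, -0.6, 81. ]), 0.72), (array([  2.1,  -2.6, 127.6]), 0.65)]
side lever_pivot [(array([18.5, -0.8, 67.7]), 0.63)]
top lid_edge []
top keeper []
top lever_pivot [(array([21.4, -2. , 64.3]), 0.44), (array([128.6, 133.9,   1.6]), 0.43)]
```

View pics/s3.png

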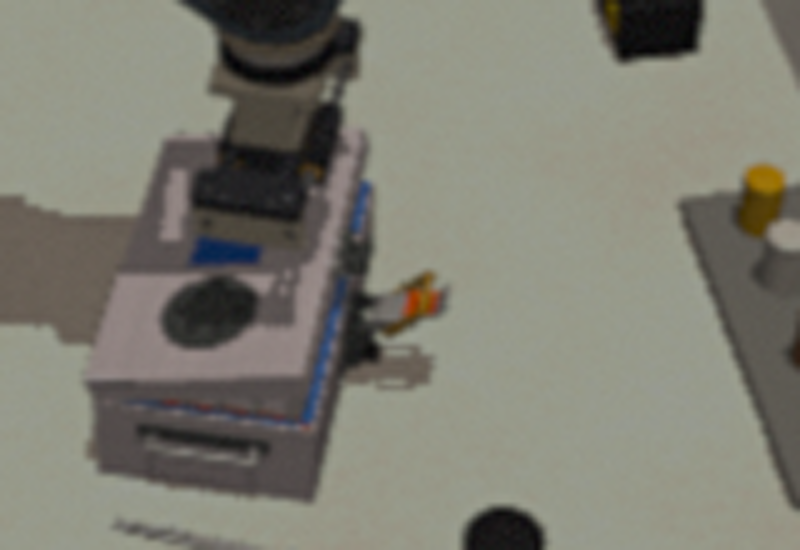

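```bash
python3 -c "
from h import *
s=status.observe()
P=[s['tool_pos'],s['tool_pos']-np.array([0,0,-19]),W(0,120,97),W(0,-120,97),W(0,0,75),W(0,-120,75),W(0,120,75)]
for c,o,k in [('side',(250,160),5)]: print(c,((pix(c,P)-o)*k).round(0).tolist())
a=cv2.imread('pics/t2.png');imaging
snap('wrist','w3.png')
print((pix('wrist',P)).round(0).tolist())
"
```

```text
side [[280.0, 264.0], [280.0, 244.0], [305.0, 407.0], [380.0, 159.0], [344.0, 299.0], [379.0, 181.0], [305.0, 429.0]]
[[320.0, 233.0], [320.0, 246.0], [133.0, 297.0], [511.0, 296.0], [322.0, 282.0], [495.0, 280.0], [149.0, 281.0]]
```

View pics/w3.png

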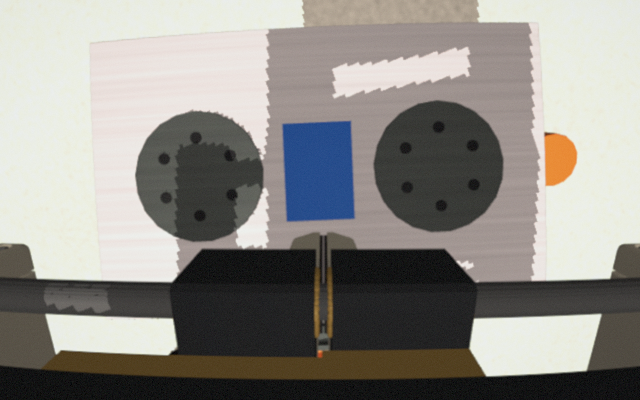

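```bash
python3 -c "
from h import *
o=(250,160)
im=cv2.imread('pics/s3.png'); im=cv2.resize(im,(800,550))
def lid(s,y,h,a): return W(-150+s*np.cos(a)-h*np.sin(a),y,75+s*np.sin(a)+h*np.cos(a))
for a,col in [(.034,(0,0,255)),(.2,(0,255,0))]:
    q=((pix('side',[lid(0,-120,22,a),lid(150,-120,22,a),lid(150,120,22,a),lid(0,120,22,a)])-o)*5).astype(int)
    cv2.polylines(im,[q],True,col,1)
s=status.observe()
q=((pix('side',[s['tool_pos'],s['tool_pos']+[0,0,60]])-o)*5).astype(int); cv2.line(im,q[0].tolist(),q[1].tolist(),(255,0,255),1)
q=((pix('side',[W(0,-120,0),W(0,-120,75),W(0,120,75),W(0,120,0),W(-150,120,0),W(-150,120,75),W(0,120,75)])-o)*5).astype(int); cv2.polylines(im,[q],False,(0,255,255),1)
cv2.imwrite('pics/o3.png',im)
"
```

```text
(no output)
```

View pics/o3.png

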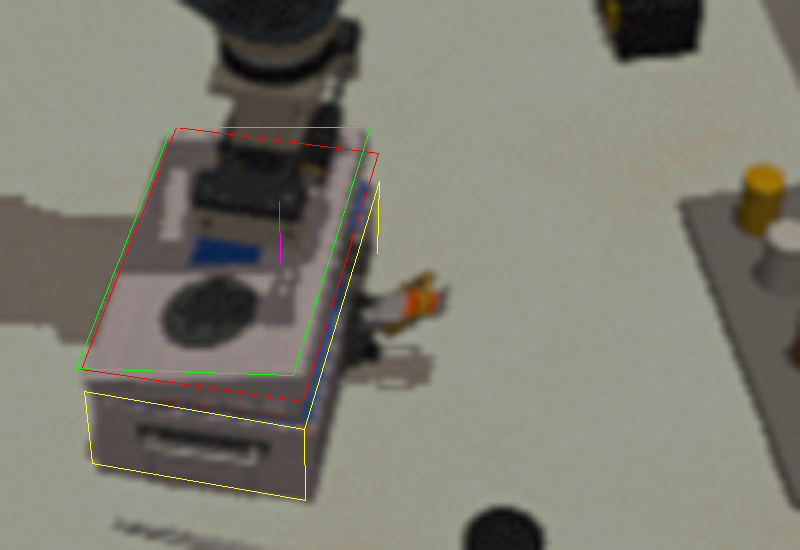

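The overlay puts the lid at about 0.18 rad, yet the TCP reads lower than the lid surface there. I'll go down a little and watch both.

```bash
python3 -m handwheel '[{"rot":[0,0,0],"translation":[0,0.003,0],"fingers":0}]'
python3 -m handwheel '[{"rot":[0,0,0],"translation":[0,0.003,0],"fingers":0}]'
python3 -c "
from h import *
s,M=st();print(s['wrist_torque'],s['joint_torque'].round(1) if hasattr(s['joint_torque'],'round') else s['joint_torque'])
imaging.get_image('side')
for th in ['lid_edge','keeper','case']:
    r=models.spot_point('side',th); print(th,[(L(x['xyz']).round(1),round(x['conf'],2)) for x in r[:2]])
r=models.cut_out('side','lid')
im=imaging.get_image('wrist')
"
```

```text
t: 4.5
tool_pos: [502.6, -60.1, 98.3]
orientation: [-0.693, 0.13, -0.14, 0.695]
force: [-0.0, 0.1, 0.6]
opening: 0.3
t: 4.62
tool_pos: [502.6, -60.1, 95.1]
orientation: [-0.693, 0.13, -0.14, 0.695]
force: [0.8, -0.1, -0.7]
opening: 0.7
t 4.62 tcp case [-44.3   1.2  95.1] F out,y,z [ 0.8 -0.2 -0.7] open 0.7 tool x [ 0.927 -0.375  0.013] y [ 0.013 -0.    -1.   ]
[-0.03507556  0.03275777  0.01344607] [  0.  -47.6 -23.1   0.    0.2   0. ]
lid_edge [(array([ -7. ,   0.6, 120.5]), 0.75)]
keeper [(array([  4.9,  -0.9, 120.2]), 0.94)]
case [(array([-77.3,   0.9,   0.1]), 0.88), (array([  7.3,  -1.6, 117. ]), 0.6)]
```

```bash
python3 -c "
from h import *
im=imaging.get_image('wrist')[200:370,220:420]; a=cv2.resize(im,None,fx=4,fy=3,interpolation=cv2.INTER_CUBIC)
cv2.imwrite('pics/w4.png',a[:,:,::-1])
s=status.observe();M=R.from_quat(s['orientation']).as_matrix()
P=[s['tool_pos']-M[:,1]*d for d in (0,10,19,30,60)]
print(((pix('wrist',P)-[220,200])*[4,3]).round(0).tolist()); c=imaging.get_calibration('wrist');Rm=R.from_rotvec(np.ravel(c['rvec'])).as_matrix();print(L(-Rm.T@np.ravel(c['tvec'])))
"
```

```text
[[402.0, 99.0], [401.0, 118.0], [401.0, 136.0], [400.0, 160.0], [398.0, 246.0]]
[-112.76545767    0.84611835  283.23945197]
```

View pics/w4.png

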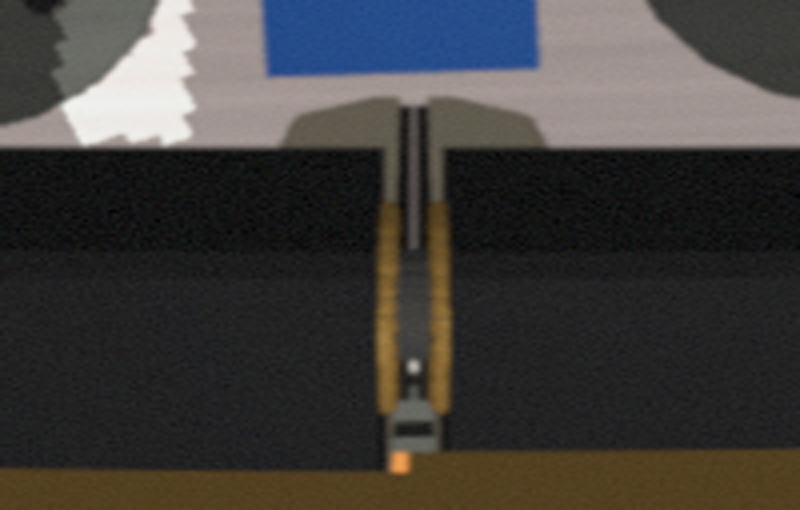

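```bash
python3 -c "
from h import *
def lid(s,y,h,a): return W(-150+s*np.cos(a)-h*np.sin(a),y,75+s*np.sin(a)+h*np.cos(a))
for a in (0,.034,.1,.17,.25,.35):
    print(a,pix('wrist',[lid(s,y,22,a) for s,y in [(0,120),(0,-120),(100,120),(100,-120)]]).round(0).tolist())
im=imaging.get_image('wrist'); s,M=st()
hsv=cv2.cvtColor(im,cv2.COLOR_RGB2HSV); m=((hsv[:,:,0]>100)&(hsv[:,:,0]<125)&(hsv[:,:,1]>120)); ys,xs=np.nonzero(m); print('blue',xs.min(),xs.max(),ys.min(),ys.max())
g=cv2.cvtColor(im,cv2.COLOR_RGB2GRAY)
for r in (60,130,200,240): print(r,im[r,85:115:3].mean(1).round().tolist(), im[r,525:560:3].mean(1).round().tolist())
models.spot_point
for c in ['side','top','wrist']:
    imaging.get_image(c)
    r=models.cut_out(c,'lid')
    for x in r[:1]:
        ys,xs=np.nonzero(x['region']); print(c,x['conf'],xs.min(),xs.max(),ys.min(),ys.max())
"
```

```text
0 [[90.0, 40.0], [553.0, 40.0], [115.0, 224.0], [529.0, 224.0]]
0.034 [[90.0, 39.0], [553.0, 39.0], [111.0, 225.0], [532.0, 224.0]]
0.1 [[90.0, 36.0], [553.0, 36.0], [104.0, 225.0], [539.0, 225.0]]
0.17 [[90.0, 33.0], [553.0, 33.0], [96.0, 225.0], [547.0, 224.0]]
0.25 [[90.0, 29.0], [553.0, 30.0], [86.0, 223.0], [557.0, 222.0]]
0.35 [[90.0, 25.0], [553.0, 26.0], [73.0, 219.0], [571.0, 218.0]]
t 5.03 tcp case [-44.3   1.1  95.3] F out,y,z [-0.8 -0.   0.8] open 0.8 tool x [ 0.927 -0.375  0.013] y [ 0.013 -0.    -1.   ]
blue 5 631 124 399
60 [224.0, 223.0, 225.0, 226.0, 226.0, 227.0, 227.0, 226.0, 228.0, 227.0] [147.0, 150.0, 148.0, 147.0, 223.0, 228.0, 227.0, 222.0, 233.0, 232.0, 230.0, 232.0]
130 [236.0, 227.0, 230.0, 230.0, 230.0, 229.0, 228.0, 229.0, 228.0, 229.0] [152.0, 151.0, 152.0, 157.0, 228.0, 232.0, 230.0, 228.0, 231.0, 233.0, 235.0, 229.0]
200 [233.0, 234.0, 233.0, 229.0, 234.0, 235.0, 233.0, 233.0, 235.0, 234.0] [152.0, 151.0, 153.0, 153.0, 183.0, 231.0, 230.0, 225.0, 235.0, 235.0, 237.0, 234.0]
240 [232.0, 234.0, 234.0, 232.0, 227.0, 236.0, 237.0, 238.0, 236.0, 235.0] [153.0, 154.0, 153.0, 223.0, 230.0, 231.0, 231.0, 226.0, 233.0, 234.0, 234.0, 235.0]
side 0.73 267 324 187 240
top 0.91 295 383 196 247
wrist 0.58 83 547 21 350
```

```bash
python3 -m handwheel '[{"rot":[0,0,0],"translation":[0,-0.03,0],"fingers":0},{"rot":[0,0,0],"translation":[0,-0.03,0],"fingers":0},{"rot":[0,0,0],"translation":[0,-0.01,0],"fingers":0}]'
python3 -c "
from h import *
s,M=st()
snap('side','s5.png',(250,150,410,270),5)
for c in ['side','top']:
    if c=='top': imaging.get_image(c)
    for th in ['lid_edge','keeper','case','lever_grip','bail_bar']:
        r=models.spot_point(c,th); print(c,th,[(L(x['xyz']).round(1),round(x['conf'],2)) for x in r[:2]])
P=[s['tool_pos']-M[:,1]*d for d in (0,19,60)]; print(((pix('side',P)-[250,150])*5).round())
def lid(s,y,h,a): return W(-150+s*np.cos(a)-h*np.sin(a),y,75+s*np.sin(a)+h*np.cos(a))
im=cv2.imread('pics/s5.png');im[:,:,:]
for p in P: 
    q=((pix('side',[p])[0]-[250,150])*5).astype(int); cv2.circle(im,q.tolist(),3,(255,0,255),1)
cv2.imwrite('pics/s5.png',im)
"
```

```text
t: 5.7
tool_pos: [501.0, -60.0, 166.1]
orientation: [-0.693, 0.131, -0.139, 0.695]
force: [-0.2, 0.1, -0.5]
opening: 0.1
t 5.7 tcp case [-45.9   1.7 166.1] F out,y,z [-0.2 -0.  -0.5] open 0.1 tool x [ 0.927 -0.375  0.01 ] y [ 0.011  0.    -1.   ]
side lid_edge [(array([ -7.5,   0. , 119.6]), 0.61)]
side keeper [(array([  7.6,  -0.7, 116.4]), 0.97), (array([16.8,  0.1, 66.3]), 0.4)]
side case [(array([-76.6,   0.4,   0.1]), 0.79)]
side lever_grip [(array([54.8, -0.9, 82.9]), 0.56)]
side bail_bar [(array([52.9, -3.5, 92.1]), 0.49)]
top lid_edge []
top keeper [(array([140.6, 465.9,   2.9]), 0.31)]
top case []
top lever_grip [(array([56.1,  3.3, 84.5]), 0.59)]
top bail_bar [(array([ -78.8, -161.4,   -0.4]), 0.54)]
[[277. 246.]
 [276. 225.]
 [275. 180.]]
```

View pics/s5.png

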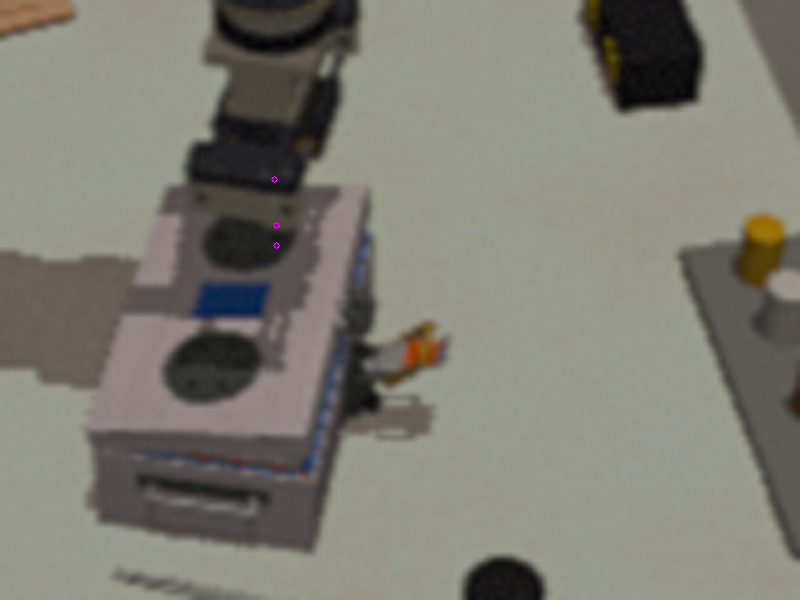

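```bash
python3 -c "
from h import *
a=cv2.imread('pics/w3.png'); b=imaging.get_image('wrist')[:,:,::-1]
v=np.hstack([cv2.resize(x[215:265,270:370],None,fx=4,fy=6,interpolation=cv2.INTER_CUBIC) for x in (a,b)])
c=cv2.imread('pics/s3.png');d=cv2.imread('pics/s5.png')
v2=np.hstack([cv2.resize(x,(400,300)) for x in (c[130:330,150:400],d[130:330,150:400])])
cv2.imwrite('pics/d.png',np.vstack([v,v2]))
"
```

View pics/d.png

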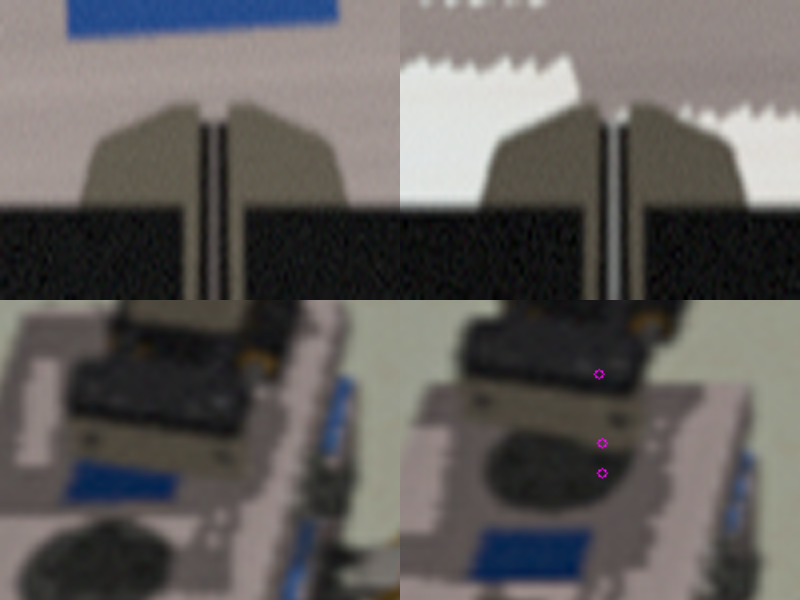

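```bash
python3 -m handwheel '[{"rot":[0,0,0],"translation":[0,0.03,0],"fingers":0},{"rot":[0,0,0],"translation":[0,0.03,0],"fingers":0},{"rot":[0,0,0],"translation":[0,0.01,0],"fingers":0},{"rot":[0,0,0],"translation":[0,0.004,0],"fingers":0},{"rot":[0,0,0],"translation":[0,0.004,0],"fingers":0}]'
python3 -c "
from h import *
s,M=st()
imaging.get_image('side')
for th in ['lid_edge','keeper']:
    r=models.spot_point('side',th); print(th,[(L(x['xyz']).round(1),round(x['conf'],2)) for x in r[:2]])
c=imaging.get_calibration('wrist');print({k:np.round(np.ravel(c[k]),3).tolist() for k in c})
print(models.spot_point('wrist','lid_edge')[:1] if imaging.get_image('wrist') is not None else 0)
"
```

```text
t: 6.98
tool_pos: [502.7, -60.1, 86.5]
orientation: [-0.693, 0.131, -0.14, 0.695]
force: [0.6, 0.2, 0.2]
opening: 0.7
t 6.97 tcp case [-44.2   1.1  86.5] F out,y,z [ 0.5 -0.4  0.2] open 0.7 tool x [ 0.927 -0.375  0.012] y [ 0.013 -0.    -1.   ]
lid_edge [(array([ -2.1,  -2.3, 109.1]), 0.93)]
keeper [(array([  7.1,  -0.6, 104.3]), 0.93), (array([136.3, 469.5,  -1.3]), 0.68)]
{'fx': [347.531], 'fy': [347.531], 'cx': [322.966], 'cy': [201.212], 'k1': [-0.073], 'rvec': [-2.425, -1.634, -0.218], 'tvec': [-134.636, -475.795, 158.069]}
[{'xyz': [540.2, -70.9, 107.0], 'conf': 0.79}]
```

```bash
python3 -m handwheel '[{"rot":[0,0,0],"translation":[0,0.002,0],"fingers":0}]'; python3 -m handwheel '[{"rot":[0,0,0],"translation":[0,0.002,0],"fingers":0}]'|grep -A1 -E "force|pos"; python3 -m handwheel '[{"rot":[0,0,0],"translation":[0,0.001,0],"fingers":0}]'|grep -A1 -E "force|pos"
python3 -c "
from h import *
s,M=st()
imaging.get_image('side')
for th in ['lid_edge','keeper']:
    r=models.spot_point('side',th); print(th,[(L(x['xyz']).round(1),round(x['conf'],2)) for x in r[:2]])
"
```

```text
t: 7.35
tool_pos: [502.8, -60.1, 84.7]
orientation: [-0.693, 0.131, -0.14, 0.695]
force: [0.5, 0.2, -0.8]
opening: 0.2
tool_pos: [502.9, -60.1, 82.8]
orientation: [-0.693, 0.13, -0.14, 0.695]
force: [0.1, 0.1, 0.6]
opening: 0.6
tool_pos: [502.9, -60.1, 81.6]
orientation: [-0.693, 0.131, -0.14, 0.695]
force: [-0.3, 0.8, 0.2]
opening: 0.5
t 7.6 tcp case [-44.1   1.1  81.6] F out,y,z [-0.6 -0.6  0.2] open 0.5 tool x [ 0.927 -0.375  0.012] y [ 0.013 -0.    -1.   ]
lid_edge [(array([ -2.6,  -1.6, 102.6]), 0.59)]
keeper [(array([  8.8,   1.7, 100.5]), 0.63)]
```

```bash
for i in 1 2; do python3 -m handwheel '[{"rot":[0,0,0],"translation":[0,0.0012,0],"fingers":0}]'|grep -E "force|pos"; done
python3 -m handwheel '[{"rot":[0,0,0],"translation":[0,-0.03,0],"fingers":0},{"rot":[0,0,0],"translation":[-0.02,-0.05,0],"fingers":0},{"rot":[0,0,0],"translation":[-0.05,-0.05,0],"fingers":0},{"rot":[0,0,0],"translation":[-0.06,0,0],"fingers":0},{"rot":[0,0,0],"translation":[-0.06,0,0],"fingers":0}]'
python3 -c "
from h import *
s,M=st()
for c in ['side','top']:
    snap(c,'z'+c+'.png',None)
    for th in ['lid_edge','keeper','case','lever_pivot','lever_grip','bail_bar']:
        r=models.spot_point(c,th); print(c,th,[(L(x['xyz']).round(1),round(x['conf'],2)) for x in r[:1]])
"
```

```text
tool_pos: [503.0, -60.1, 80.5]
force: [0.2, -0.2, -0.5]
tool_pos: [503.0, -60.1, 79.3]
force: [0.1, -0.3, -0.1]
t: 8.62
tool_pos: [328.5, 9.7, 204.2]
orientation: [-0.693, 0.131, -0.141, 0.695]
force: [0.2, 0.5, 1.1]
opening: 0.5
t 8.62 tcp case [-231.9    1.7  204.2] F out,y,z [ 0.  -0.5  1.1] open 0.5 tool x [ 0.926 -0.377  0.013] y [ 0.014  0.    -1.   ]
side lid_edge [(array([ -2.6,  -1.1, 100.3]), 0.72)]
side keeper [(array([10.9, -0.4, 93.5]), 0.62)]
side case [(array([-76.4,   0. ,   0.5]), 0.67)]
side lever_pivot [(array([19.9, -1.6, 66.2]), 0.45)]
side lever_grip [(array([-74.5,  -0.1,   0.6]), 0.45)]
side bail_bar [(array([55. , -0.1, 92.1]), 0.63)]
top lid_edge [(array([  0.7,   1.9, 100. ]), 0.94)]
top keeper [(array([11.1, -0.4, 87.6]), 0.63)]
top case [(array([-77.5,   1. ,  -1.1]), 0.91)]
top lever_pivot [(array([21.1,  0. , 66.7]), 0.68)]
top lever_grip [(array([56.6,  3.2, 83.8]), 0.72)]
top bail_bar [(array([49.3, -4.3, 89.5]), 0.42)]
```

```bash
python3 -m handwheel '[{"rot":[0,0,0],"translation":[0.06,0.006,0],"fingers":1},{"rot":[0,0,0],"translation":[0.06,0.006,0],"fingers":1},{"rot":[0,0,0],"translation":[0.06,0.006,0],"fingers":1},{"rot":[0,0,0],"translation":[0.06,0.006,0],"fingers":1},{"rot":[0,0,0],"translation":[0.06,0.006,0],"fingers":1},{"rot":[0,0,0],"translation":[0.05,0.006,0],"fingers":1},{"rot":[0,0,0],"translation":[0,0.01,0],"fingers":1}]'
cat > q.py <<'E'
from h import *
def back(cam,uv,z):
    c=imaging.get_calibration(cam);Rm=R.from_rotvec(np.ravel(c['rvec'])).as_matrix();p=-Rm.T@np.ravel(c['tvec'])
    K=np.array([[c['fx'],0,c['cx']],[0,c['fy'],c['cy']],[0,0,1.]])
    s=(np.atleast_2d(uv)-[c['cx'],c['cy']])/[c['fx'],c['fy']]; u=s.copy()
    for _ in range(20): u=s/(1+c['k1']*(u**2).sum(1,keepdims=True))
    d=np.c_[u,np.ones(len(u))]@Rm; return p+d*((z-p[2])/d[:,2:])
E
python3 - <<'E'
from q import *
s,M=st()
snap('wrist','w6.png')
for th in ['lever_pivot','lever_grip','bail_bar','keeper','lid_edge']:
    r=models.spot_point('wrist',th); print(th,[(L(x['xyz']).round(1),round(x['conf'],2)) for x in r[:1]])
imaging.get_image('top'); r=models.cut_out('top','lid')[0]['region'].astype(np.uint8)
q=cv2.boxPoints(cv2.minAreaRect(np.argwhere(r)[:,::-1].astype(np.float32))); P=back('top',q,98); print([L(p).round(1).tolist() for p in P])
E
```

```text
t: 10.2
tool_pos: [666.0, -127.6, 159.3]
orientation: [-0.693, 0.131, -0.141, 0.695]
force: [-0.4, 0.3, -1.2]
opening: 65.8
t 10.2 tcp case [132.4   2.6 159.3] F out,y,z [-0.5 -0.2 -1.2] open 65.8 tool x [ 0.926 -0.377  0.013] y [ 0.014  0.    -1.   ]
lever_pivot [(array([20.1, -4.6, 63.6]), 0.92)]
lever_grip []
bail_bar [(array([53.4, -2.6, 91.8]), 0.59)]
keeper [(array([16. , -3.1, 87.9]), 0.59)]
lid_edge [(array([-3.4, -1.2, 98.4]), 0.77)]Traceback (most recent call last):
  File "<stdin>", line 6, in <module>
IndexError: list index out of range
```

View pics/w6.png

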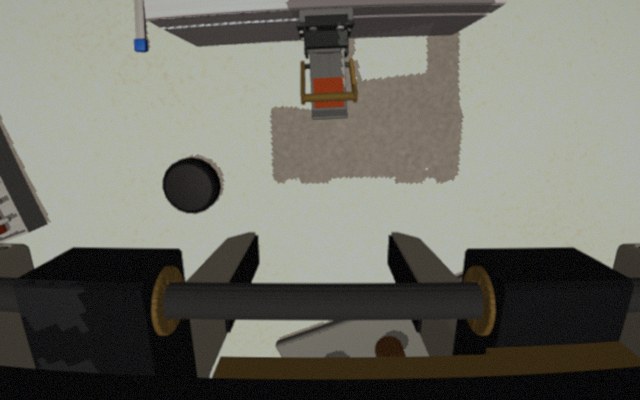

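```bash
sed -i 's/np.radians(-22)/np.radians(-19.6)/' h.py; python3 - <<'E'
from q import *
s,M=st()
for n,uv,z in [('bar',(330,97.5),93),('barL',(303,98),93),('barR',(357,96),93),('pivot',(327,45),66),('lidfL',(150,20),101),('lidfR',(505,3),101),('jarish ring',(192,185),20)]:
    print(n,L(back('wrist',uv,z)[0]).round(1))
for n,p in [('pivot avg',[(19.9,-1.6,66),(21.1,0,66),(20.1,-4.6,64)])]:
    h=np.radians(-22);o=np.array([np.cos(h),np.sin(h),0]);y=np.array([np.sin(h),-np.cos(h),0])
    for a in p: print(n,L(C+(75+a[0])*o+a[1]*y+[0,0,a[2]]).round(1))
E
```

```text
t 10.6 tcp case [129.7  10.5 161.9] F out,y,z [-1.   0.2  0.4] open 91.9 tool x [ 0.927 -0.376  0.014] y [ 0.015  0.    -1.   ]
bar [52.9  0.3 93. ]
barL [52.4 19.5 93. ]
barR [ 52.7 -19.   93. ]
pivot [12.9  0.3 66. ]
lidfL [ -4.1 119.4 101. ]
lidfR [  -5.6 -119.8  101. ]
jarish ring [126.4 136.   20. ]
pivot avg [19.9  2.4 66. ]
pivot avg [21.  4. 66.]
pivot avg [20.2 -0.6 64. ]
```

The wrist view shows the gold bail bar at about (330,97), from 303 to 357, over the orange lever patch. The lid front runs from (150,20) to (505,3), so I corrected the heading to -19.6°. Next I align the tool and go above the bar.

```bash
python3 -m handwheel '[{"rot":[0,-2.5,0],"translation":[-0.0,0,0.01],"fingers":1},{"rot":[0,0,0],"translation":[-0.04,0,0],"fingers":1},{"rot":[0,0,0],"translation":[-0.036,0,0],"fingers":1},{"rot":[0,0,0],"translation":[0,0,0],"fingers":1}]'
python3 -c "
from h import *
to(53,0.3,71)"
```

```text
t: 11.1
tool_pos: [594.6, -88.6, 162.1]
orientation: [-0.696, 0.111, -0.123, 0.698]
force: [0.8, -0.0, -0.1]
opening: 92.6
t 11.1 tcp case [ 51.8  -1.6 162.1] F out,y,z [ 0.8 -0.3 -0.1] open 92.6 tool x [ 0.945 -0.326  0.017] y [ 0.018 -0.    -1.   ]
shift tool mm [-0.3 91.1 -2.4]
```

```bash
python3 -m handwheel '[{"rot":[0,0,0],"translation":[0,0.03,-0.002],"fingers":0.65},{"rot":[0,0,0],"translation":[0,0.03,0],"fingers":0.65},{"rot":[0,0,0],"translation":[0,0.025,0],"fingers":0.65},{"rot":[0,0,0],"translation":[0,0.005,0],"fingers":0.65},{"rot":[0,0,0],"translation":[0,0,0],"fingers":0.65}]' 5
python3 -c "
from h import *
to(53,0.3,71)
a=imaging.get_image('side')[190:250,300:360];b=imaging.get_image('wrist')[100:340,140:500]
a=cv2.resize(a,None,fx=8,fy=8,interpolation=cv2.INTER_CUBIC)[:480,:320] if 0 else cv2.resize(a,(400,400),interpolation=cv2.INTER_CUBIC)
b=cv2.resize(b,(400,400)); cv2.imwrite('pics/g.png',np.hstack([a,b])[:,:,::-1])
"
```

```text
t: 11.72
tool_pos: [601.1, -90.1, 72.7]
orientation: [-0.697, 0.106, -0.123, 0.699]
force: [0.9, -0.6, 0.6]
opening: 60.4
t 11.72 tcp case [58.4 -2.3 72.7] F out,y,z [1.  0.3 0.6] open 60.4 tool x [ 0.947 -0.32   0.024] y [ 0.025 -0.002 -1.   ]
shift tool mm [-5.5  1.6 -2.5]
```

View pics/g.png

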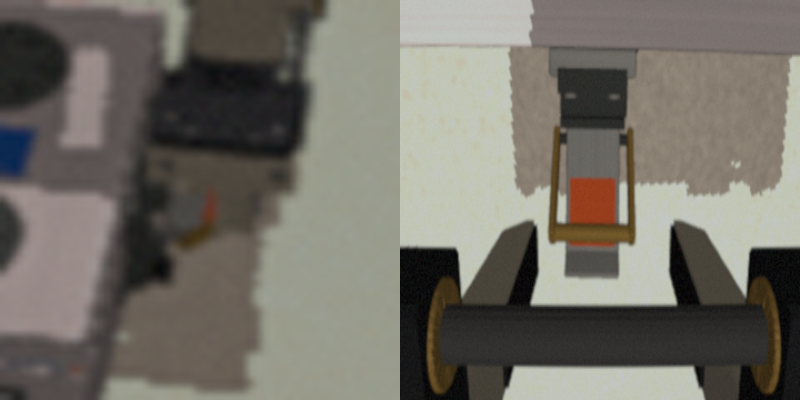

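```bash
python3 -c "
from q import *
s,M=st()
print('bar',L(back('wrist',(312.8,239),93)[0]).round(1), L(back('wrist',(312.8,239),88)[0]).round(1))
z=M[:,2];P=[s['tool_pos']-M[:,1]*d+sg*30*z for d in (0,19) for sg in (-1,1)]
print(((pix('wrist',P)-[140,100])/[.9,.6]+[400,0]).round())
print(models.spot_point('wrist','bail_bar')[:1])
for x in models.spot_point('wrist','bail_bar')[:1]: print(L(x['xyz']))
"
```

```text
t 11.82 tcp case [58.5 -2.2 73.2] F out,y,z [ 0.2 -0.7  0.3] open 60.4 tool x [ 0.947 -0.32   0.025] y [ 0.026 -0.002 -1.   ]
bar [54.3  1.8 93. ] [56.3  1.9 88. ]
[[542. 222.]
 [659. 222.]
 [536. 242.]
 [664. 242.]]
[{'xyz': [597.8, -91.7, 89.2], 'conf': 0.75}]
[55.88843757  0.31130602 89.2       ]
```

```bash
python3 -m handwheel '[{"rot":[0,0,0],"translation":[-0.0035,0,-0.0035],"fingers":0.6},{"rot":[0,0,0],"translation":[0,0,0],"fingers":0.3},{"rot":[0,0,0],"translation":[0,0,0],"fingers":0.3},{"rot":[0,0,0],"translation":[0,0,0],"fingers":0.3},{"rot":[0,0,0],"translation":[0,0,0],"fingers":0.3}]' 5
python3 -c "
from h import *
st()"
```

```text
t: 12.55
tool_pos: [596.7, -92.9, 74.4]
orientation: [-0.697, 0.105, -0.125, 0.698]
force: [-0.1, 0.8, -0.4]
opening: 28.4
t 12.55 tcp case [55.2  1.8 74.4] F out,y,z [-0.4 -0.7 -0.4] open 28.4 tool x [ 0.947 -0.32   0.027] y [ 0.028 -0.002 -1.   ]
```

Evidence agrees that the fingers physically end about 19 mm behind the reported TCP: the lid contact height, the tip position in the wrist picture, and now the fingers closing above the bail. I'll reopen, go 14 mm lower and grip again.

```bash
python3 -m handwheel '[{"rot":[0,0,0],"translation":[0,0,0],"fingers":0.7},{"rot":[0,0,0],"translation":[0,0,0],"fingers":0.7},{"rot":[0,0,0],"translation":[0,0,0],"fingers":0.7},{"rot":[0,0,0],"translation":[0,0.014,0],"fingers":0.6},{"rot":[0,0,0],"translation":[0,0,0],"fingers":0.3},{"rot":[0,0,0],"translation":[0,0,0],"fingers":0.3},{"rot":[0,0,0],"translation":[0,0,0],"fingers":0.3},{"rot":[0,0,0],"translation":[0,0,0],"fingers":0.3}]' 5
python3 -c "
from h import *
st()"
```

```text
t: 13.55
tool_pos: [596.7, -94.2, 59.0]
orientation: [-0.698, 0.105, -0.124, 0.698]
force: [-0.3, 0.6, -0.2]
opening: 40.0
t 13.55 tcp case [55.7  3.1 59. ] F out,y,z [-0.5 -0.5 -0.2] open 40.0 tool x [ 0.947 -0.32   0.027] y [ 0.027 -0.004 -1.   ]
```

```bash
python3 -m handwheel '[{"rot":[0,0,0],"translation":[-0.0048,-0.0038,0],"fingers":0.3},{"rot":[0,0,0],"translation":[-0.0054,-0.0028,0],"fingers":0.3},{"rot":[0,0,0],"translation":[-0.0058,-0.0019,0],"fingers":0.3},{"rot":[0,0,0],"translation":[-0.0061,-0.0009,0],"fingers":0.3},{"rot":[0,0,0],"translation":[-0.0061,0.0003,0],"fingers":0.3}]'
python3 -c "
from h import *
st(); imaging.get_image('side')
for c in ['side','top']:
    if c=='top': imaging.get_image('top')
    for th in ['bail_bar','lever_grip','keeper']:
        r=models.spot_point(c,th); print(c,th,[(L(x['xyz']).round(1),round(x['conf'],2)) for x in r[:1]])"
```

```text
t: 14.18
tool_pos: [568.5, -84.4, 68.5]
orientation: [-0.698, 0.104, -0.125, 0.698]
force: [1.5, -0.4, -1.1]
opening: 39.6
t 14.18 tcp case [25.9  3.2 68.5] F out,y,z [ 1.5 -0.1 -1.1] open 39.6 tool x [ 0.947 -0.32   0.028] y [ 0.028 -0.004 -1.   ]
side bail_bar [(array([-77.2,  -1.1,  -1.8]), 0.71)]
side lever_grip [(array([54.8,  5.7, 80.5]), 0.53)]
side keeper [(array([ 7. ,  2.9, 93.6]), 0.91)]
top bail_bar [(array([ -91.7, -519.7,    2.4]), 0.61)]
top lever_grip []
top keeper []
```

```bash
for r in 1; do python3 -m handwheel '[{"rot":[0,0,0],"translation":[-0.003,0.0005,0],"fingers":0.3}]'|grep -E "pos|force|opening";  python3 -m handwheel '[{"rot":[0,0,0],"translation":[-0.003,0.0008,0],"fingers":0.3}]'|grep -E "pos|force|opening"; python3 -m handwheel '[{"rot":[0,0,0],"translation":[-0.002,0.0007,0],"fingers":0.3}]'|grep -E "pos|force|opening"; done; python3 -c "
from h import *
st()"
```

```text
tool_pos: [566.5, -83.7, 67.7]
force: [1.6, -0.2, 1.6]
opening: 40.1
tool_pos: [563.7, -82.7, 66.8]
force: [0.8, 0.8, -0.1]
opening: 40.5
tool_pos: [562.0, -82.1, 66.2]
force: [2.5, -0.1, 1.8]
opening: 40.2
t 14.95 tcp case [18.9  3.3 66.2] F out,y,z [ 2.4 -0.8  1.8] open 40.2 tool x [ 0.947 -0.32   0.03 ] y [ 0.03  -0.005 -1.   ]
```

```bash
for r in 1 2 ; do python3 -m handwheel '[{"rot":[0,0,0],"translation":[-0.0015,0.0006,0],"fingers":0.3}]'|grep -E "pos|force";  done; python3 -c "
from h import *
st()
a=imaging.get_image('side')[190:245,300:360]
b=imaging.get_image('top')[185:235,325:375]
cv2.imwrite('pics/k.png',np.hstack([cv2.resize(x,(400,400),interpolation=cv2.INTER_CUBIC) for x in (a,b)])[:,:,::-1])
"
```

```text
tool_pos: [560.7, -81.7, 65.6]
force: [1.2, 0.1, 1.2]
tool_pos: [559.2, -81.2, 64.8]
force: [0.9, -0.3, 0.1]
t 15.2 tcp case [15.9  3.3 64.8] F out,y,z [ 0.9 -0.1  0.1] open 40.0 tool x [ 0.947 -0.32   0.031] y [ 0.031 -0.005 -1.   ]
```

View pics/k.png

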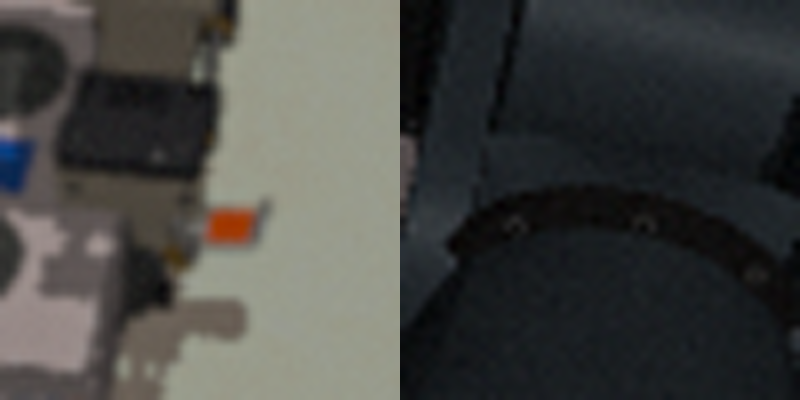

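The side view shows the bail swung up (gold link foot at (180,255)) with the orange lever face clear. The gripper hides the bar itself. I'll feel for the inner block.

```bash
for r in 1 2 3; do python3 -m handwheel '[{"rot":[0,0,0],"translation":[-0.0013,0.0005,0],"fingers":0.3}]'|grep -E "pos|force|opening";  done; python3 -c "
from h import *
st()"
```

```text
tool_pos: [557.8, -80.6, 64.2]
force: [1.7, 1.5, -1.0]
opening: 39.7
tool_pos: [557.5, -80.5, 64.0]
force: [6.4, -1.5, 2.1]
opening: 39.6
tool_pos: [557.6, -80.6, 64.0]
force: [6.2, -1.4, -0.0]
opening: 39.6
t 15.68 tcp case [14.2  3.3 64. ] F out,y,z [ 6.2 -0.8 -0. ] open 39.6 tool x [ 0.947 -0.32   0.036] y [ 0.036 -0.006 -0.999]
```

```bash
python3 -m handwheel '[{"rot":[0,0,0],"translation":[0.001,0.001,0],"fingers":0.3}]'|grep -E "pos|force"; for r in 1 2 3; do python3 -m handwheel '[{"rot":[0,0,0],"translation":[0,0.0015,0],"fingers":0.3}]'|grep -E "pos|force|opening";  done; python3 -c "
from h import *
st()"
```

```text
tool_pos: [558.2, -80.8, 63.1]
force: [-3.1, 0.9, 3.1]
tool_pos: [557.8, -80.6, 61.4]
force: [0.3, 1.3, 2.8]
opening: 40.0
tool_pos: [557.9, -80.6, 60.1]
force: [-1.1, 0.7, 7.8]
opening: 40.1
tool_pos: [558.2, -80.7, 58.9]
force: [-1.3, 0.4, 7.8]
opening: 40.0
t 16.18 tcp case [14.9  3.3 58.9] F out,y,z [-1.4  0.1  7.8] open 40.0 tool x [ 0.947 -0.32   0.035] y [ 0.035 -0.006 -0.999]
```

```bash
for r in 1 2; do python3 -m handwheel '[{"rot":[0,0,0],"translation":[0.0015,0.0,0],"fingers":0.3}]'|grep -E "pos|force|opening";  done; python3 -c "
from h import *
st()"
```

```text
tool_pos: [558.8, -80.9, 58.8]
force: [-2.4, 1.6, 4.6]
opening: 40.1
tool_pos: [559.6, -81.2, 58.6]
force: [-3.7, 1.0, 4.1]
opening: 39.9
t 16.43 tcp case [16.4  3.2 58.6] F out,y,z [-3.8  0.4  4.1] open 39.9 tool x [ 0.947 -0.32   0.031] y [ 0.031 -0.005 -0.999]
```

```bash
python3 -m handwheel '[{"rot":[0,0,0],"translation":[0.0015,0.0,0],"fingers":0.3}]'|grep -E "pos|force|opening"; python3 -m handwheel '[{"rot":[0,0,0],"translation":[-0.0022,0,0],"fingers":0.3},{"rot":[0,0,0],"translation":[0,0,0],"fingers":0.7},{"rot":[0,0,0],"translation":[0,0,0],"fingers":0.7},{"rot":[0,0,0],"translation":[0,0,0],"fingers":0.7},{"rot":[0,0,0],"translation":[0.0,-0.03,0],"fingers":0.7},{"rot":[0,0,0],"translation":[0.02,-0.05,0],"fingers":0.5},{"rot":[0,0,0],"translation":[0.05,-0.03,0],"fingers":0},{"rot":[0,0,0],"translation":[0.05,0,0],"fingers":0},{"rot":[0,0,0],"translation":[0.02,0,0],"fingers":0}]'; python3 -c "
from h import *
st()
for c in ['side','top','wrist']:
    snap(c,'h'+c+'.png')
    for th in ['bail_bar','lever_grip','keeper','lid_edge']:
        r=models.spot_point(c,th); print(c,th,[(L(x['xyz']).round(1),round(x['conf'],2)) for x in r[:1]])"
```

```text
tool_pos: [560.4, -81.5, 58.4]
force: [-5.5, 2.3, 5.6]
opening: 40.1
t: 17.68
tool_pos: [690.3, -126.2, 175.7]
orientation: [0.698, -0.104, 0.125, -0.698]
force: [0.8, -0.1, -0.5]
opening: 29.8
t 17.68 tcp case [154.6   1.8 175.7] F out,y,z [ 0.8 -0.1 -0.5] open 29.8 tool x [ 0.947 -0.319  0.03 ] y [ 0.03  -0.005 -1.   ]
side bail_bar [(array([16.5,  2.4, 95.4]), 0.56)]
side lever_grip [(array([61.8,  4.9, 65.9]), 0.5)]
side keeper [(array([11.8,  4.6, 93. ]), 0.8)]
side lid_edge [(array([-3.1,  4. , 99.7]), 0.66)]
top bail_bar []
top lever_grip []
top keeper [(array([-3.659e+02, -4.071e+02, -4.000e-01]), 0.73)]
top lid_edge []
wrist bail_bar [(array([15.1, -0.8, 91. ]), 0.89)]
wrist lever_grip [(array([62.2,  5.3, 67.9]), 0.79)]
wrist keeper [(array([10.5,  0.9, 88.3]), 0.89)]
wrist lid_edge []
```

The bail bar reads (15–16, ~0, 91–95) in two cameras and resisted an outward pull of about 5 N, so it is hooked. I tilt the tool about 40° to press the lever.

```bash
python3 -m handwheel '[{"rot":[0,0,10],"translation":[0,0,0],"fingers":0},{"rot":[0,0,10],"translation":[0,0,0],"fingers":0},{"rot":[0,0,10],"translation":[0,0,0],"fingers":0},{"rot":[0,0,10],"translation":[0,0,0],"fingers":0},{"rot":[0,0,0],"translation":[0,0,0],"fingers":0}]' 40
cat >> h.py <<'E'
def tipto(out,y,z,k=19):
    s,M=st(); p=s['tool_pos']-k*M[:,1]; print('tip',L(p).round(1),'shift tool mm',(M.T@(W(out,y,z)-p)).round(1),'axis',(np.array([O,Y,[0,0,1]])@M[:,1]).round(2))
E
python3 -c "
from h import *
tipto(64,2.5,85)"
```

```text
t: 19.05
tool_pos: [686.6, -124.9, 172.5]
orientation: [-0.618, 0.34, 0.126, 0.697]
force: [-1.2, -1.0, -1.0]
opening: 0.6
t 19.05 tcp case [150.7   1.8 172.5] F out,y,z [-0.8  1.4 -1. ] open 0.6 tool x [ 0.737 -0.245 -0.63 ] y [-0.596  0.204 -0.777]
tip [162.6   1.6 187.2] shift tool mm [-12.2 141.5   0.4] axis [-0.63  0.01 -0.78]
```

```bash
python3 -m handwheel '[{"rot":[0,0,0],"translation":[-0.006,0.047,0],"fingers":0},{"rot":[0,0,0],"translation":[-0.006,0.047,0],"fingers":0},{"rot":[0,0,0],"translation":[0,0.04,0],"fingers":0},{"rot":[0,0,0],"translation":[0,0,0],"fingers":0}]'
python3 -c "
from h import *
tipto(62,2.5,67)"
```

```text
t: 19.55
tool_pos: [599.4, -94.7, 80.8]
orientation: [-0.624, 0.329, 0.114, 0.7]
force: [0.2, -0.5, 0.7]
opening: 0.7
t 19.55 tcp case [58.4  2.6 80.8] F out,y,z [0.4 0.4 0.7] open 0.7 tool x [ 0.757 -0.251 -0.604] y [-0.571  0.196 -0.797]
tip [69.9  2.5 95.9] shift tool mm [11.2 27.8 -0. ] axis [-0.6   0.01 -0.8 ]
```

```bash
python3 -m handwheel '[{"rot":[0,0,0],"translation":[0.003,0.022,0],"fingers":0},{"rot":[0,0,0],"translation":[0,0,0],"fingers":0}]'|grep -E "pos|force"; for i in 1 2 3; do python3 -m handwheel '[{"rot":[0,0,0],"translation":[0.0015,0.002,0],"fingers":0}]'|grep -E "pos|force"; done
python3 -c "
from h import *
tipto(56,2.5,67)"
```

```text
tool_pos: [591.5, -91.8, 66.7]
force: [1.1, -0.3, 0.4]
tool_pos: [593.2, -92.3, 66.6]
force: [-0.6, 0.5, 0.3]
tool_pos: [594.2, -92.6, 65.1]
force: [-0.2, -0.6, -0.0]
tool_pos: [594.8, -92.8, 62.9]
force: [-0.7, -0.4, -0.2]
t 20.18 tcp case [53.4  2.3 62.9] F out,y,z [-0.5  0.6 -0.2] open 0.6 tool x [ 0.771 -0.255 -0.584] y [-0.552  0.191 -0.812]
tip [64.5  2.2 78.3] shift tool mm [-0.3 14.2 -0.2] axis [-0.58  0.01 -0.81]
```

```bash
python3 -m handwheel '[{"rot":[0,0,0],"translation":[-0.0024,0.0095,0],"fingers":0}]'|grep -E "pos|force"; python3 -m handwheel '[{"rot":[0,0,0],"translation":[0.0042,0.0093,0],"fingers":0}]'|grep -E "pos|force";
python3 -c "
from h import *
tipto(57,2.5,52)"
```

```text
tool_pos: [587.9, -90.4, 56.3]
force: [-0.3, -0.4, -0.6]
tool_pos: [586.1, -89.8, 46.1]
force: [4.9, -1.0, 2.8]
t 20.43 tcp case [44.3  2.4 46.1] F out,y,z [ 4.9 -0.7  2.8] open 0.2 tool x [ 0.772 -0.255 -0.582] y [-0.55   0.19  -0.813]
tip [55.3  2.3 61.6] shift tool mm [ 6.9  6.8 -0.3] axis [-0.58  0.01 -0.81]
```

```bash
python3 -m handwheel '[{"rot":[0,0,0],"translation":[0.0035,0.0035,0],"fingers":0}]'|grep -E "pos|force"; python3 -m handwheel '[{"rot":[0,0,0],"translation":[0.0035,0.0035,0],"fingers":0}]'|grep -E "pos|force";
python3 -c "
from h import *
tipto(56,2.5,43)"
```

```text
tool_pos: [586.4, -89.8, 40.8]
force: [-1.5, 0.9, 4.3]
tool_pos: [586.8, -90.0, 35.8]
force: [-3.2, 0.0, 6.3]
t 20.68 tcp case [45.   2.4 35.8] F out,y,z [-3.   1.1  6.3] open 0.3 tool x [ 0.771 -0.254 -0.584] y [-0.552  0.191 -0.811]
tip [56.1  2.2 51.2] shift tool mm [ 4.8  6.7 -0.3] axis [-0.58  0.01 -0.81]
```

```bash
python3 -m handwheel '[{"rot":[0,0,0],"translation":[0.0024,0.0034,0],"fingers":0},{"rot":[0,0,0],"translation":[0.0024,0.0034,0],"fingers":0}]'|grep -E "pos|force"; python3 -m handwheel '[{"rot":[0,0,0],"translation":[0.0019,0.006,0],"fingers":0}]'|grep -E "pos|force";
python3 -c "
from h import *
tipto(50,2.5,32)"
```

```text
tool_pos: [585.0, -89.2, 27.8]
force: [-2.8, 0.3, 9.2]
tool_pos: [583.2, -88.6, 22.2]
force: [1.3, -1.2, 6.8]
t 21.05 tcp case [41.1  2.3 22.2] F out,y,z [1.6 0.7 6.8] open 0.7 tool x [ 0.767 -0.253 -0.59 ] y [-0.558  0.192 -0.807]
tip [52.3  2.2 37.5] shift tool mm [ 1.3  5.8 -0.3] axis [-0.59  0.01 -0.81]
```

```bash
python3 -m handwheel '[{"rot":[0,0,0],"translation":[0.0013,0.0058,0],"fingers":0}]'|grep -E "pos|force"; python3 -m handwheel '[{"rot":[0,0,0],"translation":[-0.0009,0.0056,0],"fingers":0}]'|grep -E "pos|force";
python3 -c "
from h import *
tipto(41,2.5,26)"
```

```text
tool_pos: [581.2, -87.9, 16.8]
force: [2.8, -0.7, 5.4]
tool_pos: [577.7, -86.7, 12.7]
force: [2.1, -0.3, 4.4]
t 21.3 tcp case [35.3  2.3 12.7] F out,y,z [ 2.  -0.4  4.4] open 0.3 tool x [ 0.767 -0.253 -0.589] y [-0.557  0.192 -0.808]
tip [46.5  2.2 28.1] shift tool mm [-3.2  4.9 -0.2] axis [-0.59  0.01 -0.81]
```

```bash
python3 -m handwheel '[{"rot":[0,0,0],"translation":[-0.0035,0.0040,0],"fingers":0}]'|grep -E "pos|force"; python3 -m handwheel '[{"rot":[0,0,0],"translation":[-0.0025,0.002,0],"fingers":0}]'|grep -E "pos|force"; python3 -m handwheel '[{"rot":[0,0,0],"translation":[-0.0016,0.0012,0],"fingers":0}]'|grep -E "pos|force";
python3 -c "
from h import *
tipto(35,2.5,25)"
```

```text
tool_pos: [573.3, -85.2, 10.7]
force: [5.4, -1.1, -1.4]
tool_pos: [570.4, -84.2, 10.0]
force: [4.2, -1.0, -1.4]
tool_pos: [568.4, -83.5, 9.6]
force: [3.1, -0.8, -1.7]
t 21.68 tcp case [25.4  2.5  9.6] F out,y,z [ 3.2 -0.3 -1.7] open 0.6 tool x [ 0.769 -0.254 -0.587] y [-0.554  0.192 -0.81 ]
tip [36.6  2.4 25. ] shift tool mm [-1.3  0.9 -0.1] axis [-0.59  0.01 -0.81]
```

Close to the stop; I press inward in small steps until the force rises.

```bash
for i in 1 2 3 4; do python3 -m handwheel '[{"rot":[0,0,0],"translation":[-0.001,0.0007,0],"fingers":0}]'|grep -E "pos|force"; done
python3 -c "
from h import *
tipto(35,2.5,25)"
```

```text
tool_pos: [566.9, -83.1, 9.5]
force: [1.1, -0.1, -0.9]
tool_pos: [565.4, -82.6, 9.5]
force: [0.2, -0.1, -0.6]
tool_pos: [564.5, -82.2, 9.5]
force: [6.4, -2.5, -0.9]
tool_pos: [564.4, -82.2, 9.6]
force: [9.3, -2.9, -2.7]
t 22.18 tcp case [21.3  2.6  9.6] F out,y,z [ 9.7 -0.4 -2.7] open 0.5 tool x [ 0.771 -0.254 -0.584] y [-0.552  0.191 -0.812]
tip [32.4  2.5 25. ] shift tool mm [ 2.1 -1.6 -0. ] axis [-0.58  0.01 -0.81]
```

```bash
for i in 1 2; do python3 -m handwheel '[{"rot":[0,0,0],"translation":[-0.0022,0.0016,0],"fingers":0}]'|grep -E "pos|force"; done
python3 -m handwheel '[{"rot":[0,0,0],"translation":[0.015,-0.01,0],"fingers":0},{"rot":[0,0,0],"translation":[0.02,-0.05,0],"fingers":0},{"rot":[0,0,0],"translation":[0,-0.06,0],"fingers":0},{"rot":[0,0,0],"translation":[0,-0.06,0],"fingers":0},{"rot":[0,0,0],"translation":[0,0,0],"fingers":0}]'
python3 -c "
from h import *
st()
for c in ['side','top','wrist']:
    snap(c,'f'+c+'.png')
    for th in ['bail_bar','lever_grip','keeper','lid_edge']:
        r=models.spot_point(c,th); print(c,th,[(L(x['xyz']).round(1),round(x['conf'],2)) for x in r[:1]])
a=cv2.imread('pics/fside.png')[180:260,280:380];b=cv2.imread('pics/fwrist.png')
cv2.imwrite('pics/f.png',np.hstack([cv2.resize(a,(350,300),interpolation=cv2.INTER_CUBIC),cv2.resize(b,(450,300))]))
"
```

```text
tool_pos: [564.2, -82.2, 9.5]
force: [17.3, -5.3, -4.3]
tool_pos: [564.5, -82.2, 9.5]
force: [15.3, -5.3, -3.9]
t: 23.05
tool_pos: [690.7, -125.8, 142.1]
orientation: [-0.629, 0.318, 0.102, 0.702]
force: [0.5, -0.3, -1.3]
opening: 0.3
t 23.05 tcp case [154.8   1.3 142.1] F out,y,z [ 0.6  0.1 -1.3] open 0.3 tool x [ 0.777 -0.257 -0.575] y [-0.543  0.189 -0.818]
side bail_bar [(array([15.2,  2.8, 86.1]), 0.42)]
side lever_grip [(array([25.9,  5.7, 24.3]), 0.54)]
side keeper [(array([11.7,  2.5, 90.5]), 0.74)]
side lid_edge [(array([-2.9,  2.2, 98.1]), 0.9)]
top bail_bar []
top lever_grip []
top keeper []
top lid_edge []
wrist bail_bar [(array([16.9,  2. , 82.5]), 0.74)]
wrist lever_grip [(array([28.5,  6. , 22.5]), 0.7)]
wrist keeper [(array([13.7, -0.2, 82.5]), 0.85)]
wrist lid_edge [(array([-3.7,  3.8, 93.8]), 0.81)]
```

View pics/f.png

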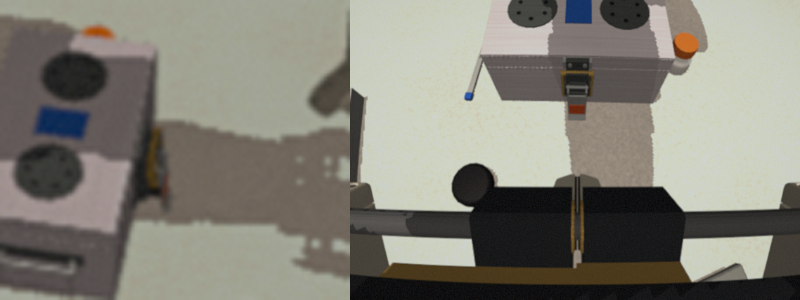

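The final picture shows the lid flush, the bail round the keeper at about (577,65) and the lever hanging closed at (577,108). Nothing else appears to have moved, and the robot is clear.

```bash
python3 -c "
from bench import close_job
print(close_job())"
```

```text
the job is handed in; nothing more can be done
None
```

The case is shut and latched: I closed the lid, hooked the bail over the keeper and pressed the lever home, then handed the job in at about 23 s with the arm clear.

**Hooking the bail:** The bar resisted an outward pull of about 5 N once seated in the groove. The highest force recorded on the bail was about 8 N, against the 20 N limit.

**Pressing the lever:** Its resistance rose to about 9 N, fell to zero past dead centre, then met the stop. I pressed it there with about 18 N, and it stayed when released.

**Last checks:**
- The lever grip point read about 26–28 mm out and 23 mm up, against 29.5 mm and 24 mm when closed.
- The bail bar read about 15–17 mm out and 82–86 mm up, so it is on the keeper.
- The lid edge read 98 mm up in the side camera and 94 mm in the wrist camera, against 97 mm when shut. That agrees within the networks' 4 mm error.
- The final wrist picture shows the lid flush with no gap. The other things in view looked undisturbed, but the tray, mug, needle holder and pad were not checked one by one.

**What disagreed:**
- The top camera's view was blocked for the last check, so it confirmed nothing.
- The fingers really end about 19 mm behind the reported tool point. I noticed this while closing the lid, and my first attempt to grip the bail closed above it.
- No force was ever recorded while closing the lid, even though it moved. I judged that step from the cameras, so the push on the lid was never measured against its 40 N limit.

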